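# Find the filter cap that screws on

### The arm

A 7-joint arm with a two-finger parallel gripper is mounted at the origin on the work surface. World frame = base frame: x ahead of the robot, y to its left, z up, the work surface at z = 0. Lengths are in m, angles in rad, forces in N, time in s.
With the tool pointing down it reaches from about 0.425 to 0.875 m from the base axis. Payload 4.7 kg.
Tool frame: the origin (TCP) lies midway between the tips of the shut fingers; the grasp point (between the pads) lies 19 mm behind it; y points along the fingers, z is the direction in which the jaws open and shut, and the axes are right-handed (so a half turn about y gives the same grasp; the last joint's range is limited). The gripper opens to 87 mm and grips with 3 to 60 N. Pads are 19 mm wide; open, the fingers measure 117 mm over their backs; the gripper's body (75 mm by 190 mm) begins 51 mm behind the grasp point.
Start: joints at [-1.24, 0.321, -0.07, 1.45, 0.023, 1.371, -0.057], TCP at [0.203, 0.618, 0.223] pointing down, gripper open.
Joint ranges: [-2.86, 2.86], [-0.3, 2.09], [-1.38, 1.24], [0.06, 2.45], [-1.56, 4.7], [0.09, 2.05], [-2.69, 2.69]. Speed limits (rad/s): [2.57, 2.57, 3.14, 3.14, 3.14, 3.14, 3.14].

### API

Orientations are given as a 3x3 rotation matrix whose columns are the frame's x, y, z axes.
In Python, from rig import * gives the robot as it stands.
- The arm moves only by the tool play_rows, never from a script. Its argument "increments" is one flat list of numbers, 7 for each row, row after row: the gripper command: -1 is shut, 1 is fully open, values between are in proportion, then the shift along the tool's x, y, z in mm, then the turn, a rotation vector about the tool's x, y, z in degrees. In form: [grip, tx, ty, tz, wx, wy, wz, grip, tx, ty, tz, wx, wy, wz, ...]. A call has 1 to 8 rows; each row is the pose to reach, as a shift and turn from the pose commanded when the call began, along the tool's axes at that moment; what a row does not reach only later rows make up. A row lasts 1/12 s, in which the tool goes at most 41.7 mm and 7.16 degrees, less where a joint would pass 70% of its speed; a pose out of reach is approached as far as the arm can. A call with a gripper value outside its range is refused whole. The fingers move at their own pace and stop on an object; "force" is the grip in N (left out, the last holds). Time passes only in rows, so rows that repeat a pose let the fingers close. It gives the time, the measured TCP pose, the force and the opening at its end, in the units of the state.
- sense(): the state, without advancing time (a new reading comes with each control period).
- read_camera(name): name is "scene" or "top"; returns a dict with "frame" (384x512x3 uint8, red, green, blue), "z_map" (384x512 float32, m along the optical axis (not along the pixel's ray), 0 where there is no reading), "fx", "fy", "cx", "cy" (pixels), "xyz" and "attitude" of the camera in the world. Camera axes: x right, y up, looking along -z (the intrinsics and any distortion apply to the point x, -y, -z); pixel columns grow to the right and rows downward; lengths in m; the calibration is good to about 2 mm. A picture is of the moment at which its call begins.
- finish_job(): hands the job in, once; it reports no verdict.
Trained networks look in a picture, given as the dict that the camera call returned (one of the last four; its "shot" number tells which), for a name from the list of things; names that differ only in an ending like _2 or _b are one class to them, and where a whole thing is asked for, a point or a joint stands for the part that bears it (a point fixed in the world has none). Each returns a list of dicts, best first, with "p" (0 to 1); they miss things now and then, are a little off and sometimes report something else, mostly with a low value. They report only what shows in the picture. A call takes as long as a camera call. They do not tell look-alikes from the thing itself.
- recognise(picture, name): "location" ([x, y, z] in m, in the coordinates of the camera as it stood for that picture, good to about 4 mm: the middle of the surface that is visible of it).
- masks_of(picture, name): "region" (384x512 bool, what is visible of it).
- spot_point(picture, name): "location" ([x, y, z] in m, in the coordinates of the camera as it stood for that picture, good to about 4 mm: a listed point, or the origin of a listed thing).
The state is a dict: "time": time; "joint_positions": joint angles; "joint_vel": joint speeds; "joint_efforts": joint torques, N m; "eef_pos": TCP position; "eef_rot": TCP orientation; "ft_force": force on the tool from outside, world axes, zero at the start; "wrist_torque": the same for the moment, N m; "finger_gap": finger opening in m.
Only numpy, scipy, OpenCV 4.12 (cv2) and the standard library are available. Lean on these libraries where they do the work, as an engineer would, in place of code of your own. Each camera call takes 0.05 s, during which the arm holds its last target. There are 200 camera calls.

### The job

The filter has been put back on the purple dust canister and now needs its cap: of the two look-alike caps in the wooden tray only one fits the thread. Try them on the canister's steel stud to find the one that screws on, turn it clockwise until it sits fully home and level on the filter, and let it go. Leave the other cap standing upright in the tray, and leave the brush, the spare filter and the tin where they are.

Things in the scene. Friction and masses are not known exactly. Their poses are not given: they have to be found in the camera images.
- stud_base (a point): centre of the filter's flat upper face, 125 mm above the counter, at the foot of the fixed steel stud; z up along the stud. A cap set on the stud at any turn rests with its underside 5 to 15 mm above here. The fitting cap then goes down when turned clockwise (seen from above), 0.6 to 2.8 rad in all, until it rests on the face. The wrong cap jams or turns idly 7 mm or more above the face; turned back, it lifts off
- stud_top (a point): centre of the pilot pin that tops the stud, 39 mm above the filter's face. Pin 18 diameter, its top 5 tapered as a lead-in; below it a core 36 diameter, 16.5 high, with right-hand ridges 47 outer diameter, 3.4 high, 8.4 apart along the axis, up to 16 above the face. It has 4 or 6 thread starts, another number from one time to the next; one turn moves the fitting cap 34 or 50 mm
- canister: purple round dust canister, 120 mm diameter, in a 150 square cradle fixed to the counter, with a square grey-framed pleated filter (120 x 120) on top, all fixed. Origin: centre of its underside on the counter; the stud is on its vertical axis
- tray: low wooden tray, fixed: 240 mm along its x, 110 along its y, rim 14 high, walls and floor about 4 thick. Origin: centre of its underside. The two caps stand along its x, each 55 from the middle, either way round
- cap_a: one of two caps alike from outside: dark steel ribbed cup, mouth down, 57 mm diameter, 44 high, with an orange grip bar on top 14 thick, 44 long, 28 high (72 in all, about 300 g). Origin: centre of its underside; z up; the bar lies along its y (at first within 0.3 rad of the tray's y). Inside: a 20 hole for the pilot pin and 4 or 6 hidden lugs near the mouth, a different number in each cap. Fingertips 4 mm above the cup hold the bar well
- cap_b: the other of the two caps alike from outside: dark steel ribbed cup, mouth down, 57 mm diameter, 44 high, with an orange grip bar on top 14 thick, 44 long, 28 high (72 in all, about 300 g). Origin: centre of its underside; z up; the bar lies along its y (at first within 0.3 rad of the tray's y). Inside: a 20 hole for the pilot pin and 4 or 6 hidden lugs near the mouth, a different number in each cap. Fingertips 4 mm above the cup hold the bar well
- brush: bystander: bamboo-handled detail brush lying on the counter, 160 mm long along its x, 26 wide, 18 high. Origin: under its middle
- spare_filter: bystander: spare square pleated filter lying flat, 120 x 120 x 25 mm. Origin: centre of its underside
- tin: bystander: small round metal tin, 56 mm diameter, 35 high. Origin: centre of its underside
Things that resemble listed ones, but are neither listed nor needed, are in the scene too. Leave any blue look-alike of the cap_a alone.

How it is judged:
By the outcome, as a careful person would: the job done as asked, in the order asked, and still so for the second after the job is handed in, with the robot touching nothing.
It also fails if it takes over 72 s, if anything falls off the work surface, if the arm or the gripper's body presses on something with over 40 N, if the wrist force passes 120 N, or if a joint passes its speed limit or range.

## Working session

There is one attempt and no reset: what is moved stays moved. The work goes in short steps, Python scripts to look and compute and a tool call to move; the robot and the scene stay as the last step left them, time stands still between calls to the robot, and variables do not carry over. Pictures are saved under pics/ and viewed, about 8 in all and at most 12, crops included, and the job is handed in when it is done.

Besides the shell and the picture viewer there is one more tool, called after "Request:" as a command line: name --argument value ..., lists and objects as JSON in quotes. play_rows: Moves the arm, as the interface text tells. Its arguments: {"type":"object","properties":{"increments":{"type":"array","items":{"type":"number"}},"force":{"type":"number"}},"required":["increments"]}

```bash
mkdir -p pics; ls; cat > h.py <<'E'
from rig import *
import numpy as np, cv2
def w(p,l): return np.array(p['xyz'])+np.array(p['attitude'])@np.array(l)
def save(p,n,box=None,s=1):
    f=p['frame'][...,::-1]
    if box: f=f[box[1]:box[3],box[0]:box[2]]
    cv2.imwrite(n,cv2.resize(f,None,fx=s,fy=s,interpolation=cv2.INTER_CUBIC))
def cloud(p):
    z=p['z_map'];v,u=np.mgrid[0:384,0:512]
    c=np.stack([(u-p['cx'])/p['fx']*z,-(v-p['cy'])/p['fy']*z,-z],-1)
    W=c@np.array(p['attitude']).T+np.array(p['xyz']); W[z==0]=np.nan
    return W
def pix(p,W):
    c=np.array(p['attitude']).T@(np.array(W)-np.array(p['xyz']))
    return [round(float(p['cx']+p['fx']*c[0]/-c[2])),round(float(p['cy']-p['fy']*c[1]/-c[2]))]
E
python3 - <<'E'
from h import *
s=sense();print(s)
for n in("scene","top"):
    p=read_camera(n);save(p,f"pics/{n}0.png",s=1.5)
    print(n,p['xyz'],np.round(p['attitude'],3).tolist(),p['fx'],[k for k in p])
    for k in("cap_a","tray","canister","brush","spare_filter","tin"):
        for r in spot_point(p,k)[:4]: W=w(p,r['location']);print(k,round(r['p'],2),W.round(3),pix(p,W))
    for k in("stud_base","stud_top"):
        for r in spot_point(p,k)[:2]: W=w(p,r['location']);print(k,round(r['p'],2),W.round(3),pix(p,W))
E
```

```text
pics
{'time': 0.0, 'joint_positions': array([-1.23988113,  0.32181582, -0.07013558,  1.45167784,  0.02258776,
        1.37079866, -0.05692079]), 'joint_vel': array([-0.00032916,  0.00121657, -0.00068877, -0.00140869, -0.00046651,
       -0.00138275, -0.00015293]), 'joint_efforts': array([-5.37128126e-04, -4.91282344e+01, -4.04102392e-01, -3.12535536e+01,
       -6.37565064e-02,  4.35763830e-02,  1.84482592e-04]), 'eef_pos': array([0.2023418 , 0.61711686, 0.22146515]), 'eef_rot': array([[ 9.50249793e-01, -5.27811631e-04,  3.11488447e-01],
       [-3.11488886e-01, -1.83758245e-03,  9.50248019e-01],
       [ 7.08337474e-05, -9.99998172e-01, -1.91056980e-03]]), 'ft_force': array([ 0.53569348, -0.27206448,  0.3057959 ]), 'wrist_torque': array([-0.00540299,  0.04155481,  0.01352702]), 'finger_gap': 0.08689251523944874}
scene [1.34492976 0.03534189 1.19804277] [[-0.102, -0.818, 0.566], [0.995, -0.081, 0.063], [-0.006, 0.569, 0.822]] 496.381422934418 ['frame', 'z_map', 'fx', 'fy', 'cx', 'cy', 'xyz', 'attitude', 'shot']
cap_a 0.81 [0.467 0.164 0.003] [326, 180]
cap_a 0.73 [ 0.698  0.301 -0.00
[... 285 characters left out ...]
]
stud_top 0.68 [ 0.578 -0.202  0.164] [192, 167]
top [ 0.53697192 -0.04410444  1.51656081] [[-0.022, 0.998, -0.064], [-1.0, -0.022, -0.01], [-0.012, 0.063, 0.998]] 496.3790295290105 ['frame', 'z_map', 'fx', 'fy', 'cx', 'cy', 'xyz', 'attitude', 'shot']
cap_a 0.78 [0.467 0.158 0.006] [195, 258]
cap_a 0.71 [0.58  0.186 0.006] [185, 221]
cap_a 0.7 [0.696 0.297 0.001] [149, 184]
tray 0.55 [0.522 0.17  0.001] [191, 239]
canister 0.63 [ 0.579 -0.205  0.002] [314, 218]
brush 0.55 [0.595 0.059 0.001] [227, 215]
spare_filter 0.71 [ 0.785 -0.028 -0.   ] [254, 152]
tin 0.49 [ 0.626 -0.354 -0.001] [362, 202]
stud_base 0.72 [ 0.577 -0.208  0.124] [319, 218]
stud_top 0.94 [ 0.578 -0.204  0.168] [320, 217]
```

View pics/scene0.png

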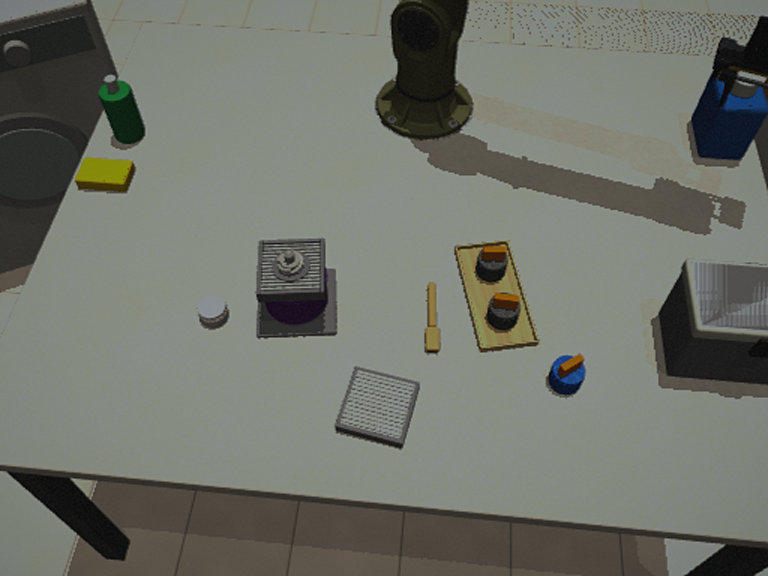

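```bash
python3 - <<'E'
from h import *
acc={}
for i in range(3):
  for n in("scene","top"):
    p=read_camera(n);W=cloud(p);f=cv2.cvtColor(p['frame'],cv2.COLOR_RGB2HSV)
    if i==0 and n=="top": save(p,"pics/crop.png",(120,150,350,290),3)
    # orange bars: top faces near z=.076
    for c in((.467,.161),(.578,.186)):
        m=(np.hypot(W[...,0]-c[0],W[...,1]-c[1])<.035)&(W[...,2]>.055)&(W[...,2]<.1)&(f[...,1]>120)&(f[...,0]<25)
        P=W[m]
        if n=="top" and len(P)>5:
            T=P[P[:,2]>.068]
            r=cv2.minAreaRect((T[:,:2]*1000).astype(np.float32)); e,v=np.linalg.eigh(np.cov(T[:,:2].T));d=v[:,1]
            print(n,len(T),T.mean(0).round(4),np.round(r[0],1),np.round(r[1],1),"long axis deg",np.degrees(np.arctan2(d[1],d[0])).round(1))
    m=(np.hypot(W[...,0]-.578,W[...,1]+.204)<.02)&(W[...,2]>.158)&(W[...,2]<.18)
    P=W[m];print(n,"pin",len(P),P.mean(0).round(4),W[m][:,2].max().round(4))
    for k in("stud_base","stud_top","tray","cap_a"):
        for r in spot_point(p,k)[:3]: acc.setdefault(k+n,[]).append(w(p,r['location']).round(4).tolist())
for k,v in acc.items(): print(k,v)
E
```

```text
scene pin 26 [ 0.5805 -0.2016  0.1625] 0.1685
top 74 [0.4687 0.1598 0.0765] [468.8 159.8] [13.7 43.8] long axis deg 94.8
top 68 [0.5765 0.1833 0.0768] [577.1 182.1] [42.3 11.8] long axis deg 85.6
top pin 33 [ 0.5789 -0.2068  0.1634] 0.1697
scene pin 30 [ 0.5811 -0.2016  0.1621] 0.1664
top 78 [0.4687 0.1594 0.0761] [468.9 159.5] [13.9 43.4] long axis deg 93.9
top 66 [0.5764 0.1836 0.0766] [577.1 182. ] [41.4 11.8] long axis deg 84.8
top pin 29 [ 0.5788 -0.2067  0.164 ] 0.1705
scene pin 28 [ 0.5811 -0.202   0.1614] 0.1678
top 75 [0.4687 0.1595 0.0758] [468.8 159.3] [13.6 44. ] long axis deg 95.3
top 65 [0.5764 0.1839 0.0762] [577.1 182.3] [41.4 11.9] long axis deg 85.3
top pin 29 [ 0.5786 -0.2069  0.1637] 0.1691
stud_basescene [[0.5745, -0.2038, 0.127], [0.5756, -0.2039, 0.124], [0.5787, 0.1842, 0.0054], [0.5789, -0.2025, 0.1313]]
stud_topscene [[0.5778, -0.2053, 0.1621], [0.5212, 0.1717, -0.0015], [0.5811, -0.2011, 0.1611], [0.4653, 0.1649, 0.0041], [0.5806, -0.2065, 0.1644], [0.5951, 0.0569, 0.0025]]
trayscene [[0.5187, 0.1726, 0.0009], [0.4663, 0.1639, 0.0014], [0.5215, 0.1743, -0.0027], [0.5222, 0.176, -0.0003]]
cap_ascene [[0.5795, 0.1867, 0.0065], [0.4679, 0.1647, 0.0028], [0.5787, 0.1857, 0.004], [0.6967, 0.2991, -0.0], [0.4671, 0.1641, 0.0021], [0.5767, 0.1853, 0.0024], [0.4673, 0.1657, 0.0014], [0.6979, 0.3031, -0.0011]]
stud_basetop [[0.5793, -0.2071, 0.1254], [0.5777, -0.2081, 0.1263], [0.5791, -0.2104, 0.1258]]
stud_toptop [[0.5781, -0.2043, 0.1651], [0.5768, -0.2049, 0.1715], [0.5786, -0.2055, 0.1651]]
traytop [[0.5233, 0.1698, 0.0023], [0.5272, 0.1705, 0.0027], [0.6259, -0.3594, 0.0], [0.5246, 0.1709, 0.0004]]
cap_atop [[0.5752, 0.1871, 0.0058], [0.696, 0.2946, 0.0033], [0.4676, 0.1597, 0.0048], [0.6978, 0.2939, 0.0002], [0.5751, 0.1826, 0.0082], [0.4686, 0.1604, 0.0042], [0.6989, 0.2951, 0.002], [0.4652, 0.1589, 0.0067], [0.5765, 0.1844, 0.0071]]
```

The two dark caps with orange bars, at (490,262) and (503,310) in the 1.5x picture, stand in the wooden tray, so they are the candidates. The blue one at (566,373) is the look-alike on the counter and stays put. The stud is at (290,263). I'll check this in an enlarged crop.

View pics/crop.png

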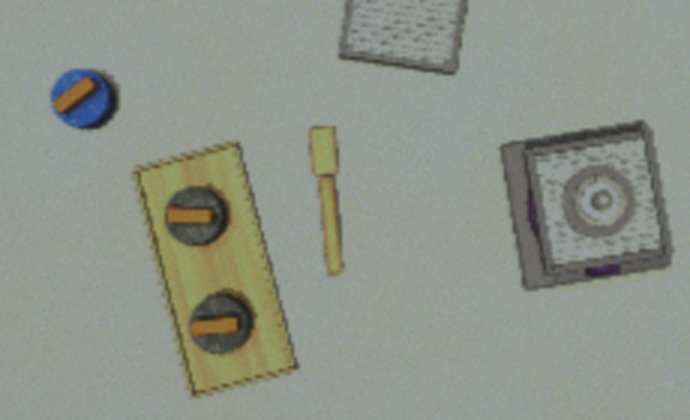

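```bash
cat >> h.py <<'E'
def go(x,y,z,yaw):
    "yaw: world angle (deg) of tool z. prints row (mm,deg) from measured pose, tool kept vertical"
    s=sense();R=np.array(s['eef_rot']);d=R.T@(np.array([x,y,z])-s['eef_pos'])*1000
    a=np.radians(yaw);zt=np.array([np.cos(a),np.sin(a),0]);yt=np.array([0,0,-1.]);T=np.stack([np.cross(yt,zt),yt,zt],1)
    from scipy.spatial.transform import Rotation as Q
    rv=np.degrees(Q.from_matrix(R.T@T).as_rotvec())
    print("row",d.round(1).tolist(),rv.round(1).tolist(),"now",s['eef_pos'].round(4),"yaw",np.degrees(np.arctan2(R[1,2],R[0,2])).round(1),"t",round(s['time'],2),"gap",round(s['finger_gap'],4),"j",s['joint_positions'].round(2),"F",s['ft_force'].round(1),"T",s['wrist_torque'].round(2))
E
python3 -c "
from h import *
go(.4688,.1596,.11,4.7)
p=read_camera('top');W=cloud(p)
print('max z near path',[ (round(x,2),round(float(np.nanmax(W[(abs(W[...,0]-x)<.08)&(abs(W[...,1]-y)<.08)][:,2])),3)) for x,y in [(.25,.5),(.32,.4),(.4,.3)]])"
```

```text
row [395.7, 112.6, -352.3] [-0.0, 67.1, 0.0] now [0.2025 0.6176 0.2226] yaw 71.8 t 2.4 gap 0.0869 j [-1.24  0.32 -0.07  1.45  0.02  1.37 -0.06] F [0.3 0.7 1. ] T [ 0.   -0.04 -0.01]
max z near path [(0.25, 0.36), (0.32, 0.013), (0.4, 0.011)]
```

The crop shows the two dark caps in the tray at (197,215) and (222,322), the blue one apart at (85,98), and the stud at (600,200). Before I cross, I'll check where the jug is.

```bash
python3 -c "
from h import *
p=read_camera('scene');W=cloud(p);f=cv2.cvtColor(p['frame'],cv2.COLOR_RGB2HSV)
m=(abs(f[...,0].astype(int)-112)<10)&(f[...,1]>130);m[:150,:]&=True
m[130:]=False
P=W[m];print(len(P),np.nanpercentile(P,[1,50,99],axis=0).round(3))
m=np.zeros((384,512),bool);m[15:70,455:512]=True;P=W[m];P=P[P[:,2]>.1];print(np.nanpercentile(P,[1,50,99],axis=0).round(3))
"
```

```text
1864 [[0.004 0.61  0.01 ]
 [0.11  0.641 0.097]
 [0.122 0.706 0.155]]
[[0.01  0.525 0.11 ]
 [0.194 0.581 0.316]
 [0.23  0.704 0.394]]
```

Request:
play_rows --increments '[0.2,396,60,-352,0,67,0,0.2,396,60,-352,0,67,0,0.2,396,60,-352,0,67,0,0.2,396,60,-352,0,67,0,0.2,396,60,-352,0,67,0,0.2,396,60,-352,0,67,0,0.2,396,60,-352,0,67,0,0.2,396,60,-352,0,67,0]' --force 40

```text
time: 3.17
eef_pos: [0.3699, 0.3297, 0.1852]
eef_rot: [[0.245, 0.001, 0.969], [-0.969, 0.001, 0.245], [-0.001, -1.0, 0.001]]
ft_force: [0.8, -0.7, 0.6]
finger_gap: 0.0529
```

```bash
python3 -c "
from h import *
go(.4688,.1596,.11,4.7)"
```

```text
row [189.2, 75.1, 54.1] [-0.0, 9.5, -0.0] now [0.3699 0.3297 0.1852] yaw 14.2 t 3.17 gap 0.0529 j [-0.98  0.01  0.2   1.88 -0.    1.25 -0.53] F [ 0.8 -0.7  0.6] T [-0.09  0.   -0.04]
```

Request:
play_rows --increments '[0.2,189,75,54,0,9.5,0,0.2,189,75,54,0,9.5,0,0.2,189,75,54,0,9.5,0,0.2,189,75,54,0,9.5,0,0.2,189,75,54,0,9.5,0,0.2,189,75,54,0,9.5,0,0.2,189,75,54,0,9.5,0,0.2,189,75,54,0,9.5,0]'

```text
time: 3.83
eef_pos: [0.4688, 0.1628, 0.1103]
eef_rot: [[0.088, -0.0, 0.996], [-0.996, 0.001, 0.088], [-0.001, -1.0, -0.0]]
ft_force: [-0.9, 0.4, 0.7]
finger_gap: 0.0524
```

```bash
python3 -c "
from h import *
go(.4688,.1596,.053,4.7)"
```

```text
row [3.2, 57.2, -0.3] [0.0, 0.3, -0.0] now [0.4688 0.1628 0.1103] yaw 5.0 t 3.83 gap 0.0524 j [-0.76  0.08  0.4   1.98 -0.04  1.09 -0.27] F [-0.9  0.4  0.7] T [-0.04  0.03  0.07]
```

Request:
play_rows --increments '[0.2,3,30,0,0,0,0,0.2,3,57,0,0,0,0,0.2,3,57,0,0,0,0,-1,3,57,0,0,0,0,-1,3,57,0,0,0,0,-1,3,57,0,0,0,0,-1,3,57,0,0,0,0,-1,3,57,0,0,0,0]' --force 40

```text
time: 4.5
eef_pos: [0.47, 0.1597, 0.0543]
eef_rot: [[0.088, 0.002, 0.996], [-0.996, 0.001, 0.088], [-0.001, -1.0, 0.002]]
ft_force: [-0.3, 0.7, 0.5]
finger_gap: 0.0266
```

```bash
python3 -c "
from h import *
go(.4688,.1596,.12,4.7)
p=read_camera('scene');save(p,'pics/g1.png',(280,110,400,230),4)"
```

```text
row [-0.1, -65.7, -1.1] [-0.1, 0.4, -0.1] now [0.47   0.1597 0.0543] yaw 5.1 t 4.5 gap 0.0266 j [-0.75  0.15  0.4   2.03 -0.07  0.97 -0.23] F [-0.3  0.7  0.5] T [-0.06  0.05 -0.02]
```

Request:
play_rows --increments '[-1,0,0,0,0,0,0,-1,0,0,0,0,0,0,-1,0,0,0,0,0,0,-1,0,0,0,0,0,0,-1,0,-20,0,0,0,0,-1,0,-50,0,0,0,0,-1,0,-90,0,0,0,0,-1,0,-130,0,0,0,0]'

```text
time: 5.22
eef_pos: [0.4678, 0.1582, 0.1827]
eef_rot: [[0.088, -0.003, 0.996], [-0.996, -0.002, 0.088], [0.002, -1.0, -0.003]]
ft_force: [1.2, 0.4, -3.2]
finger_gap: 0.0135
```

```bash
python3 -c "
from h import *
go(.579,-.204,.235,100)
"
```

```text
row [370.7, -51.8, 78.8] [0.2, -95.0, -0.1] now [0.4678 0.1582 0.1827] yaw 5.0 t 5.22 gap 0.0135 j [-0.77  0.01  0.4   1.89 -0.    1.25 -0.29] F [ 1.2  0.4 -3.2] T [-0.03 -0.07 -0.  ]
```

Request:
play_rows --increments '[-1,371,-56,78,0,-85,0,-1,371,-56,78,0,-85,0,-1,371,-56,78,0,-85,0,-1,371,-56,78,0,-85,0,-1,371,-56,78,0,-85,0,-1,371,-56,78,0,-85,0,-1,371,-56,78,0,-85,0,-1,371,-56,78,0,-85,0]'

```text
time: 5.88
eef_pos: [0.5519, -0.1123, 0.224]
eef_rot: [[0.814, -0.002, 0.581], [-0.581, 0.001, 0.814], [-0.002, -1.0, -0.0]]
ft_force: [0.7, 0.6, -3.4]
finger_gap: 0.0138
```

```bash
python3 -c "
from h import *
go(.5785,-.205,.235,90)
"
```

```text
row [75.5, -11.1, -60.0] [-0.0, -35.6, -0.1] now [ 0.5519 -0.1123  0.224 ] yaw 54.4 t 5.88 gap 0.0138 j [-0.44  0.15  0.66  1.69 -0.09  1.34  1.19] F [ 0.7  0.6 -3.4] T [-0.03 -0.05 -0.  ]
```

Request:
play_rows --increments '[-1,75.5,-11,-60,0,-35,0,-1,75.5,-11,-60,0,-35,0,-1,75.5,-11,-60,0,-35,0,-1,75.5,-11,-60,0,-35,0,-1,75.5,-11,-60,0,-35,0,-1,75.5,-11,-60,0,-35,0,-1,75.5,-11,-60,0,-35,0,-1,75.5,-11,-60,0,-35,0]'

```text
time: 6.55
eef_pos: [0.5781, -0.2031, 0.235]
eef_rot: [[1.0, -0.001, 0.017], [-0.017, 0.001, 1.0], [-0.001, -1.0, 0.001]]
ft_force: [-0.0, -0.2, -3.2]
finger_gap: 0.0135
```

```bash
python3 -c "
from h import *
go(.5785,-.205,.235,90)
for n in ('top','scene'):
  p=read_camera(n)
  for r in spot_point(p,'cap_a'): print(n,r['p'],w(p,r['location']).round(4))
  W=cloud(p)
  m=(np.hypot(W[...,0]-.5785,W[...,1]+.205)<.045)&(W[...,2]>.186)&(W[...,2]<.225);print(m.sum(),np.nanpercentile(W[m],[2,50,98],axis=0).round(4).tolist())
save(p,'pics/hover.png',(120,70,280,190),4)
"
```

```text
row [0.5, -0.0, -1.9] [-0.0, -1.0, -0.1] now [ 0.5781 -0.2031  0.235 ] yaw 89.0 t 6.55 gap 0.0135 j [-0.23  0.27  0.64  1.55 -0.16  1.38  1.98] F [-0.  -0.2 -3.2] T [ 0.04 -0.01  0.01]
top 0.91 [ 0.6982  0.2949 -0.001 ]
top 0.61 [0.5774 0.1848 0.0086]
0 [nan, nan, nan]
scene 0.97 [ 0.5738 -0.1995  0.1843]
scene 0.64 [0.5783 0.1869 0.0045]
scene 0.6 [ 0.6976  0.3016 -0.0033]
206 [[0.5742, -0.2248, 0.1883], [0.5987, -0.1915, 0.2072], [0.6041, -0.1714, 0.2244]]
  return np.nanmean(a, axis, out=out, keepdims=keepdims)
```

View pics/hover.png

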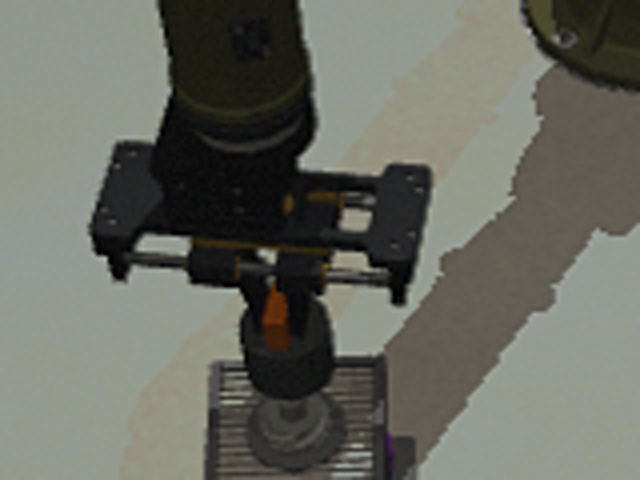

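The cap hangs upright in the grip above the stud, with the cap at (287,350) and the stud at (295,425). I'll lower it gently and feel for the pin.

Request:
play_rows --increments '[-1,0.7,10,-2,0,-1,0,-1,0.7,18,-2,0,-1,0,-1,0.7,21,-2,0,-1,0,-1,0.7,23,-2,0,-1,0,-1,0.7,24,-2,0,-1,0,-1,0.7,25,-2,0,-1,0,-1,0.7,26,-2,0,-1,0,-1,0.7,26,-2,0,-1,0]'

```text
time: 7.42
eef_pos: [0.579, -0.2056, 0.2097]
eef_rot: [[1.0, -0.0, -0.002], [0.002, 0.0, 1.0], [-0.0, -1.0, 0.0]]
ft_force: [0.1, 0.8, -3.3]
finger_gap: 0.0139
```

```bash
python3 -c "
from h import *
go(.5785,-.205,.209,90)
"
```

```text
row [-0.5, 0.7, 0.6] [-0.0, 0.1, -0.0] now [ 0.579  -0.2056  0.2097] yaw 90.1 t 7.42 gap 0.0139 j [-0.22  0.28  0.63  1.58 -0.17  1.33  2.01] F [ 0.1  0.8 -3.3] T [-0.    0.02  0.04]
```

Request:
play_rows --increments '[-1,0,1.5,0,0,0,0,-1,0,3,0,0,0,0,-1,0,4.5,0,0,0,0,-1,0,6,0,0,0,0,-1,0,7.5,0,0,0,0,-1,0,9,0,0,0,0,-1,0,10,0,0,0,0,-1,0,10,0,0,0,0]'

```text
time: 8.08
eef_pos: [0.5788, -0.2056, 0.1994]
eef_rot: [[1.0, -0.001, -0.002], [0.002, 0.001, 1.0], [-0.001, -1.0, 0.001]]
ft_force: [-0.2, -0.5, -2.5]
finger_gap: 0.0141
```

```bash
python3 -c "
from h import *
go(.5785,-.205,.190,90)
"
```

```text
row [-0.3, 9.4, 0.6] [-0.0, 0.1, -0.0] now [ 0.5788 -0.2056  0.1994] yaw 90.1 t 8.08 gap 0.0141 j [-0.22  0.29  0.63  1.6  -0.18  1.31  2.01] F [-0.2 -0.5 -2.5] T [ 0.07 -0.06  0.06]
```

Request:
play_rows --increments '[-1,0,1.2,0,0,0,0,-1,0,2.4,0,0,0,0,-1,0,3.6,0,0,0,0,-1,0,4.8,0,0,0,0,-1,0,6,0,0,0,0,-1,0,7.2,0,0,0,0,-1,0,8,0,0,0,0,-1,0,8,0,0,0,0]'

```text
time: 8.75
eef_pos: [0.5792, -0.2056, 0.1917]
eef_rot: [[1.0, 0.0, -0.002], [0.002, 0.0, 1.0], [0.0, -1.0, 0.0]]
ft_force: [0.4, 0.2, -3.0]
finger_gap: 0.0141
```

```bash
python3 -c "
from h import *
go(.5785,-.205,.185,90)
"
```

```text
row [-0.7, 6.7, 0.6] [-0.0, 0.1, 0.0] now [ 0.5792 -0.2056  0.1917] yaw 90.1 t 8.75 gap 0.0141 j [-0.22  0.3   0.63  1.61 -0.18  1.3   2.01] F [ 0.4  0.2 -3. ] T [-0.04 -0.12 -0.03]
```

Request:
play_rows --increments '[-1,0,1,0,0,0,0,-1,0,2,0,0,0,0,-1,0,3,0,0,0,0,-1,0,4,0,0,0,0,-1,0,5,0,0,0,0,-1,0,6,0,0,0,0,-1,0,6,0,0,0,0]'

```text
time: 9.33
eef_pos: [0.5805, -0.2057, 0.1876]
eef_rot: [[1.0, 0.004, -0.003], [0.003, 0.0, 1.0], [0.004, -1.0, 0.0]]
ft_force: [2.6, 0.4, 5.8]
finger_gap: 0.0138
```

```bash
python3 -c "
from h import *
go(.5785,-.205,.185,90)
"
```

```text
row [-2.0, 2.6, 0.7] [-0.0, 0.2, 0.2] now [ 0.5805 -0.2057  0.1876] yaw 90.2 t 9.33 gap 0.0138 j [-0.22  0.3   0.63  1.61 -0.18  1.29  2.02] F [2.6 0.4 5.8] T [ 0.29 -0.77 -0.02]
```

Request:
play_rows --increments '[-1,1,0,0,0,0,0,-1,2,0,0,0,0,0,-1,2,1,0,0,0,0,-1,2,1,0,0,0,0]'

```text
time: 9.67
eef_pos: [0.581, -0.2059, 0.1874]
eef_rot: [[1.0, 0.001, -0.002], [0.002, 0.001, 1.0], [0.001, -1.0, 0.001]]
ft_force: [-2.4, 1.9, 12.7]
finger_gap: 0.0136
```

```bash
python3 -c "
from h import *
go(.581,-.2055,.185,90)
"
```

```text
row [-0.0, 2.4, 0.4] [-0.1, 0.1, 0.1] now [ 0.581  -0.2059  0.1874] yaw 90.1 t 9.67 gap 0.0136 j [-0.22  0.3   0.63  1.61 -0.19  1.29  2.02] F [-2.4  1.9 12.7] T [0.57 0.57 0.02]
```

Request:
play_rows --increments '[-1,-0.4,0,0.4,0,7,0,-1,-0.4,0.7,0.4,0,14,0,-1,-0.4,1.4,0.4,0,21,0,-1,-0.4,2.1,0.4,0,28,0,-1,-0.4,2.8,0.4,0,35,0,-1,-0.4,3.5,0.4,0,42,0,-1,-0.4,4.2,0.4,0,49,0,-1,-0.4,4.2,0.4,0,49,0]'

```text
time: 10.33
eef_pos: [0.5813, -0.2069, 0.1828]
eef_rot: [[0.653, 0.003, 0.757], [-0.757, -0.002, 0.653], [0.003, -1.0, 0.001]]
ft_force: [0.6, -0.4, 8.5]
finger_gap: 0.0138
```

```bash
python3 -c "
from h import *
go(.581,-.2055,.175,90)
"
```

```text
row [-1.2, 7.8, 0.6] [0.0, -49.2, 0.2] now [ 0.5813 -0.2069  0.1828] yaw 40.8 t 10.33 gap 0.0138 j [-0.32  0.33  0.77  1.62 -0.24  1.29  1.2 ] F [ 0.6 -0.4  8.5] T [-0.42 -0.17 -0.13]
```

Request:
play_rows --increments '[-1,-0.5,0.3,0.3,0,7,0,-1,-0.5,1,0.3,0,14,0,-1,-0.5,1.7,0.3,0,21,0,-1,-0.5,2.4,0.3,0,28,0,-1,-0.5,3.1,0.3,0,35,0,-1,-0.5,3.8,0.3,0,42,0,-1,-0.5,4.5,0.3,0,49,0,-1,-0.5,4.5,0.3,0,49,0]'

```text
time: 11.0
eef_pos: [0.5799, -0.2077, 0.1783]
eef_rot: [[-0.144, 0.0, 0.99], [-0.99, -0.003, -0.144], [0.003, -1.0, 0.001]]
ft_force: [-1.9, -3.5, 9.7]
finger_gap: 0.0137
```

```bash
python3 -c "
from h import *
go(.581,-.2065,.175,90)
"
```

```text
row [-1.4, 3.2, 1.0] [0.1, -98.3, 0.2] now [ 0.5799 -0.2077  0.1783] yaw -8.3 t 11.0 gap 0.0137 j [-0.43  0.37  0.92  1.63 -0.31  1.29  0.4 ] F [-1.9 -3.5  9.7] T [-0.89  0.64 -0.2 ]
```

The cap is following a 34 mm pitch and is already below 7 mm, so this one fits. I'll finish turning it.

Request:
play_rows --increments '[-1,-0.7,0.3,0.5,0,7,0,-1,-0.7,1,0.5,0,14,0,-1,-0.7,1.7,0.5,0,21,0,-1,-0.7,2.4,0.5,0,27,0,-1,-0.7,2.8,0.5,0,32,0,-1,-0.7,3,0.5,0,36,0,-1,-0.7,3,0.5,0,38,0,-1,-0.7,3,0.5,0,38,0]'

```text
time: 11.67
eef_pos: [0.5787, -0.2073, 0.1747]
eef_rot: [[-0.721, -0.004, 0.693], [-0.693, -0.003, -0.721], [0.004, -1.0, -0.001]]
ft_force: [-5.4, -2.8, 10.6]
finger_gap: 0.0137
```

```bash
python3 -c "
from h import *
go(.581,-.2065,.175,90)
"
```

```text
row [-2.2, -0.3, 1.0] [0.3, -136.1, 0.1] now [ 0.5787 -0.2073  0.1747] yaw -46.1 t 11.67 gap 0.0137 j [-0.52  0.43  1.06  1.64 -0.38  1.31 -0.2 ] F [-5.4 -2.8 10.6] T [-0.8   1.44 -0.01]
```

Request:
play_rows --increments '[-1,-1.5,0,0.5,0,4,0,-1,-1.5,0,0.5,0,8,0,-1,-1.5,0.3,0.5,0,12,0,-1,-1.5,0.6,0.5,0,16,0,-1,-1.5,0.6,0.5,0,20,0,-1,-1.5,0.6,0.5,0,20,0]'

```text
time: 12.17
eef_pos: [0.578, -0.2068, 0.1745]
eef_rot: [[-0.915, -0.008, 0.404], [-0.404, -0.001, -0.915], [0.007, -1.0, -0.002]]
ft_force: [-11.8, -1.3, 15.5]
finger_gap: 0.0139
```

```bash
python3 -c "
from h import *
go(.581,-.2065,.175,90)
"
```

```text
row [-2.8, -0.5, 0.9] [0.6, -156.2, -0.0] now [ 0.578  -0.2068  0.1745] yaw -66.2 t 12.17 gap 0.0139 j [-0.56  0.47  1.13  1.63 -0.43  1.32 -0.52] F [-11.8  -1.3  15.5] T [-0.45  2.7   0.23]
```

Request:
play_rows --increments '[-1,2,-0.5,-1,0,4,0,-1,2,-0.5,-1,0,8,0,-1,2,-0.5,-1,0,12,0,-1,2,-0.5,-1,0,16,0,-1,2,-0.5,-1,0,20,0,-1,2,-0.5,-1,0,20,0]'

```text
time: 12.67
eef_pos: [0.5789, -0.2059, 0.1745]
eef_rot: [[-0.998, -0.002, 0.07], [-0.07, -0.003, -0.998], [0.002, -1.0, 0.003]]
ft_force: [-3.5, -4.3, 7.9]
finger_gap: 0.0176
```

```bash
python3 -c "
from h import *
go(.581,-.2065,.175,90)
p=read_camera('scene');save(p,'pics/s1.png',(140,90,260,210),5)
"
```

```text
row [-2.1, -0.5, 0.7] [0.2, -176.0, 0.3] now [ 0.5789 -0.2059  0.1745] yaw -86.0 t 12.67 gap 0.0176 j [-0.59  0.49  1.18  1.64 -0.46  1.33 -0.84] F [-3.5 -4.3  7.9] T [-0.71  0.78  1.18]
```

View pics/s1.png

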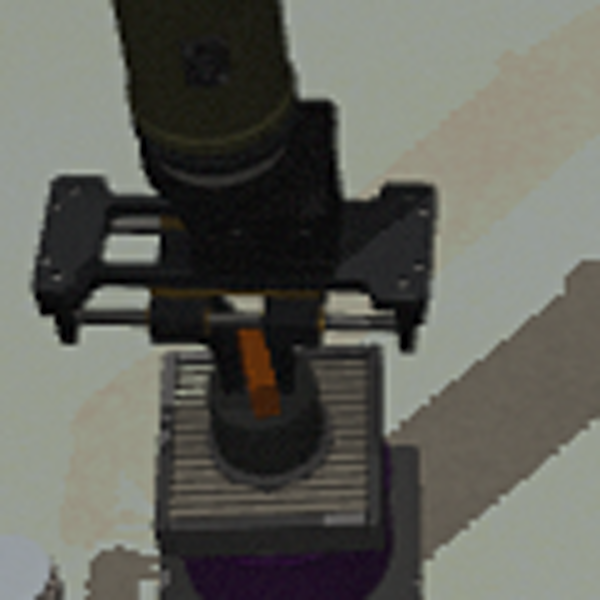

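The cap is down on the filter. The last degrees raised the turning torque to 1.2 N m and the bar began to skew in the pads, so it has hit the stop. I'll take off the twist and release.

Request:
play_rows --increments '[-1,1,-1,-0.7,0,-5,0,-1,1,-2,-0.7,0,-10,0,0.0,1,-2,-0.7,0,-10,0,0.0,1,-2,-0.7,0,-10,0,0.0,1,-2,-0.7,0,-10,0,0.0,1,-2,-0.7,0,-10,0,0.0,1,-20,-0.7,0,-10,0,0.0,1,-50,-0.7,0,-10,0]'

```text
time: 13.38
eef_pos: [0.5773, -0.2008, 0.2204]
eef_rot: [[-0.97, -0.007, 0.245], [-0.245, 0.002, -0.97], [0.006, -1.0, -0.004]]
ft_force: [0.1, 0.6, -0.6]
finger_gap: 0.0418
```

```bash
python3 -c "
from h import *
go(.45,0,.35,-40)
"
```

```text
row [75.1, -128.2, -226.3] [0.3, -35.8, 0.3] now [ 0.5773 -0.2008  0.2204] yaw -75.8 t 13.38 gap 0.0418 j [-0.59  0.43  1.15  1.58 -0.39  1.4  -0.72] F [ 0.1  0.6 -0.6] T [-0.04  0.09  0.08]
```

Request:
play_rows --increments '[0,0,-60,0,0,0,0,0,75,-128,-226,0,-36,0,0,75,-128,-226,0,-36,0,0,75,-128,-226,0,-36,0,0,75,-128,-226,0,-36,0,0,75,-128,-226,0,-36,0,0,75,-128,-226,0,-36,0,0,75,-128,-226,0,-36,0]'

```text
time: 14.05
eef_pos: [0.4488, 0.0076, 0.3541]
eef_rot: [[-0.628, 0.002, 0.778], [-0.778, 0.007, -0.628], [-0.007, -1.0, -0.003]]
ft_force: [1.5, 0.7, -0.5]
finger_gap: 0.0435
```

```bash
python3 - <<'E'
from h import *
print(sense()['eef_pos'],sense()['ft_force'])
for n in("scene","top"):
    p=read_camera(n);W=cloud(p);f=cv2.cvtColor(p['frame'],cv2.COLOR_RGB2HSV)
    m=(np.hypot(W[...,0]-.579,W[...,1]+.205)<.04)&(W[...,2]>.188)&(W[...,2]<.22)&(f[...,0]<25)&(f[...,1]>120)
    T=W[m];print(n,len(T),np.median(T,axis=0).round(4),np.percentile(T[:,2],[5,95]).round(4))
    m=(np.hypot(W[...,0]-.579,W[...,1]+.205)<.027)&(W[...,2]>.16)&(W[...,2]<.178);P=W[m]
    if len(P)>20:
        A=np.c_[P[:,:2]-P[:,:2].mean(0),np.ones(len(P))];c=np.linalg.lstsq(A,P[:,2],rcond=None)[0];print("cup top",len(P),c.round(3), np.median(P[:,2]).round(4))
    for k in("cap_a","brush","spare_filter","tin"):
        for r in spot_point(p,k)[:4]: print(k,round(r['p'],2),w(p,r['location']).round(3))
    save(p,f'pics/end_{n}.png',(100,80,400,300),2.6)
E
```

```text
[0.44878149 0.00755896 0.3540669 ] [ 1.46267814  0.74319072 -0.52652388]
scene 78 [ 0.582  -0.2015  0.1961] [0.1895 0.2001]
cup top 199 [0.011 0.01  0.169] 0.1687
cap_a 0.7 [ 0.696  0.302 -0.001]
cap_a 0.64 [ 0.578 -0.205  0.123]
cap_a 0.63 [0.576 0.188 0.004]
brush 0.66 [0.595 0.058 0.001]
spare_filter 0.95 [ 0.786 -0.03   0.002]
tin 0.82 [ 0.623 -0.351  0.001]
tin 0.51 [ 0.575 -0.205  0.125]
top 89 [ 0.5789 -0.2066  0.1978] [0.1921 0.2021]
cup top 212 [-0.018 -0.016  0.17 ] 0.1697
cap_a 0.86 [0.577 0.183 0.004]
cap_a 0.57 [ 0.579 -0.208  0.126]
cap_a 0.52 [0.696 0.295 0.001]
brush 0.86 [0.597 0.055 0.004]
spare_filter 0.94 [ 0.787 -0.031 -0.001]
tin 0.63 [ 0.622 -0.356  0.001]
tin 0.5 [ 0.579 -0.203  0.005]
```

View pics/end_scene.png

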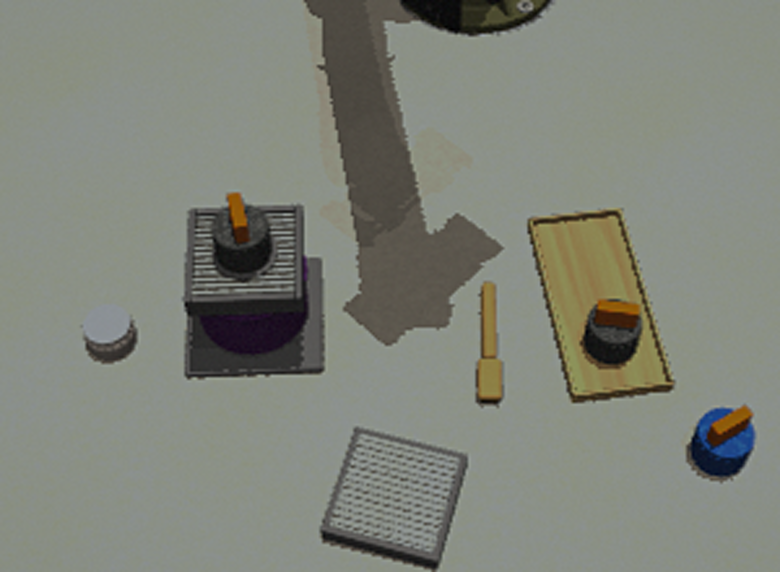

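The cap sits level on the filter at (242,240), with its cup top at 0.169 m, which is the 125 + 44 mm expected. The other cap stands in the tray at (613,330), and the brush, spare filter, tin and blue look-alike haven't moved.

```bash
python3 -c "
from rig import *
print(finish_job())"
```

```text
the job is handed in; nothing more can be done
None
```

The right cap is screwed fully home on the canister and released, and the job was handed in at about 14 s.

**What I did:** I took the cap nearer the robot from the tray and set it on the stud, where it rested about 12 mm above the filter. Turned clockwise, it went down at about 34 mm per turn, so it was the fitting cap and I did not need to try the other one. I turned it until it stopped descending, then further until the turning torque rose to about 1.2 N m. I took off the twist, released it and moved the arm away.

**Last checks:**
- **Height:** the cup top reads 0.169–0.170 m in both cameras, which matches 125 + 44 mm, so it is resting on the filter's face.
- **Level:** plane fits tilted by about 0.015 from the scene camera and 0.024 from the top camera. They lean in opposite directions, so I take this as measurement noise.
- **Everything else:** the other cap is upright in the tray. The brush, spare filter, tin and blue look-alike are where they were, to within a few mm of measurement error.
- **Disagreements:** the networks gave some stray low-confidence "tin" hits at the canister, which the picture showed to be false. The two cameras differ by up to 5 mm in y on the capped stud, more than the stated 2 mm, so I centred the cap by feel.

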